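# Nip a folded deed in the key-operated press

## Task

Nip the folded grey-white deed packet that lies under the platen of the small press: take the black-handled fork key out of its wooden block, pass it through the round opening of the steel guard on top of the press, feel for the sunk brass knob until the fork drops over the knob's bar, and turn it gently clockwise (seen from above) until the platen bears on the packet with about 15 N, no more than a light nip. Then draw the key out and stand it back in the hole of its block, without shifting the packet, forcing the key or disturbing the things around.

Things in the scene. Friction and masses are not known exactly. Their poses are not given: they have to be found in the camera images.
- key: Fork key, 95 mm tall, 0.10 to 0.16 kg, upright in its block; origin at the centre of its lower end, z up the shank, x along the handle. The end has two prongs 11 mm long with rounded tips, 17 mm wide (x), at y = +-4 to +-9 mm: the 8 mm gap between them runs along x, as the handle does. Above them a hub 24 mm across, up to 36 mm, then a shank 14 mm thick. The fork fits inside a 25 mm circle.
- key_grip (a point): Centre of the key's handle, 83 mm above the key's origin: a flat black bar 56 (x) x 10 (y) x 24 (z) mm. Grasp it from above, closing along y. Axes as the key.
- press: Small dark grey press, fixed; base 236 (x) x 212 (y) mm, origin under its centre, z up. Two steel columns at y = +-86 mm carry a bridge along y, topped at 136 mm by the steel guard plate (nuts to 142 mm). Turning the sunk knob clockwise from above lowers the platen, 3.6 mm per rad; it stays where it is left. At the start the platen is about 1 to 6 mm clear of the packet; this gap is not measured.
- guard_mouth (a point): Centre of the round opening in the guard plate, at its upper face: 30 mm across, 6 mm thick, chamfered; wider below. It is on the knob's axis. Axes as the press.
- knob_seat (a point): Fixed point on the knob's axis, 40 mm below guard_mouth, where the end of the key stands when fully over the bar. The brass bar (30 x 5 mm) rises 10 mm above it. Its direction is not measured: at the start along the press's x axis turned 0 to 0.6 rad clockwise from above. The knob yields down 6 mm on a spring (3 to 8 N) under a misaligned fork and pops up when aligned. Play about 0.18 rad each way.
- key_block: Wooden block 62 x 62 x 50 mm on a 70 mm foot, fixed; origin under its centre, z up.
- block_hole (a point): Mouth of the block's round hole (28 mm across, 40 mm deep, chamfered), at the block's top, 50 mm above the table; the key stands on the hole's floor, its origin 40 mm below this point.
- board: Plywood pressing board on the press's base, 216 x 140 mm, fixed, 14 mm thick, let into the base, origin under its centre; it carries the packet; its height varies by 3 mm between starts. The platen is sprung: from first touch the force pressing the packet on the board grows 43 N per rad of knob (12 N per mm). Turning the knob takes 0.11 N m (held still, about half of it is felt) and 0.0036 N m more per newton on the packet.
- packet: Folded grey-white deed packet, 227 (x) x 124 (y) x 20 mm, loose on the board under the platen; origin under its centre. It has to stay where it is.
- linen_thread: Bobbin of linen thread, 33 mm across, 42 mm tall, standing loose beside the press; origin under its centre. Leave alone.
- loupe: Black eyepiece loupe, 40 mm across, 28 mm tall, loose; origin under its centre. Leave alone.
- starch_stick: White glue stick, 28 mm across, 96 mm tall, standing loose beside the press; origin under its centre. Leave alone.
Mind the look-alikes: they are no part of the job. What is shaped like the key but purple is not meant.

How it is judged (in metres and radians):
On the way, in this order (a step that is already met when the one before it is completed fails the run):
1. the fork of the key is down over the knob's bar, through the guard (z of key in the frame of guard_mouth below -0.0375 m and horizontal distance between key and guard_mouth below 0.006 m), for 0.2 s.
2. turned by the key, the platen bears on the packet with 8 to 22 N (contact force between packet and board between 8 and 22 N), for 0.2 s.
At the end, for the whole second after the job is handed in: the packet is pressed on the board with 8 to 22 N, within 8 mm of where it was; the key stands at rest in its block's hole, upright within 0.2 rad, within 8 mm of the hole's axis and 5 mm of its floor; bobbin, loupe and glue stick are within 20 mm of where they were (all of step 2 and horizontal distance between key and block_hole below 0.008 m and z of key in the frame of block_hole below -0.035 m and angle between key's own z axis and vertical below 0.2 rad and linear speed of key below 0.02 m/s); the robot touches nothing.
It fails at once if the packet is pressed with more than 32 N (contact force between packet and board above 32 N).
It fails at once if the key is forced: more than 60 N, all contacts added, between it and the press with its knob (contact force between key and press above 60 N).
It fails at once if the packet is shifted by more than 8 mm (distance of packet from where it was at the start of the episode above 0.008 m).
It fails at once if the bobbin, the loupe or the glue stick is moved by more than 20 mm (distance of any of linen_thread, loupe, starch_stick from where it was at the start of the episode above 0.02 m).
It also fails if it takes over 72 s, if anything falls off the work surface, if the arm or the gripper's body presses on something with over 40 N, if the wrist force passes 120 N, or if a joint passes its speed limit or range.

## Robot

A 6-joint arm with a two-finger parallel gripper is mounted at the origin on a cart in front of the work surface, level with it; the furniture and walls round the work are solid. World frame = base frame: x ahead of the robot, y to its left, z up, the work surface at z = 0. Lengths are in mm, angles in rad, forces in N, time in s.
With the tool pointing down it reaches from about 400 to 925 mm from the base axis. Payload 12.5 kg.
Tool frame: the origin (TCP) lies between the finger pads; the fingertips stand 14 mm ahead of it and the grasp point (between the pads) lies 5 mm behind it; x points along the fingers, y is the direction in which the jaws open and shut, and the axes are right-handed (so a half turn about x gives the same grasp; the last joint's range is limited). The gripper opens to 95 mm and grips with 3 to 60 N. Pads are 20 mm wide; open, the fingers measure 119 mm over their backs; the gripper's body (75 mm by 180 mm) begins 59 mm behind the grasp point.
Start: joints at [1.058, 0.491, 1.559, -0, 1.092, -0.106], TCP at [247.282, 574.021, 197.361] pointing down, gripper open.
Joint ranges: [-3.1, 3.1], [-0.84, 2.19], [0.05, 2.79], [-1.13, 4.28], [0.06, 2.93], [-2.69, 2.69]. Speed limits (rad/s): [2.22, 2.22, 2.79, 3.14, 3.14, 3.14].

## Interface

Orientations are given as [roll, pitch, yaw] about the fixed x, y, z axes, in that order (R = Rz(yaw) Ry(pitch) Rx(roll)).
In Python, from cell import env, cams gives the robot as it stands.
- The arm moves only by the tool carry_out, never from a script. Its arguments are lists of equal length, an entry for each row: "grip": the closure, from -1 (fully open) to 1 (shut); "linear": the shift along the tool's x, y, z scaled (see below), a list of three; "turn": the turn about the tool's x scaled (see below). In form: {"grip": [grip, ...], "linear": [[tx, ty, tz], ...], "turn": [turn, ...]}. A call has 1 to 5 rows; each row shifts and turns the commanded pose from where the row before left it, along the tool's axes as they then stand; what a row does not reach is not made up. The controller multiplies each number of a shift by 0.5 m and each number of a turn by 180 degrees. A row lasts 1/10 s, in which the tool goes at most 50 mm and 8.59 degrees, less where a joint would pass 70% of its speed; a pose out of reach is approached as far as the arm can. A call with a number of a shift or a turn outside -1 to 1 is refused whole. A call with a gripper value outside its range is refused whole. The fingers move at their own pace and stop on an object; the grip force is fixed at half the most. Time passes only in rows, so rows that do not move let the fingers close. It gives the time, the measured TCP pose, the force and the opening at its end, in the units of the state.
- env.state(): the state, without advancing time (a new reading comes with each control period).
- cams.read_camera(name): name is "scene" or "side" or "wrist"; returns the picture (420x560x3 uint8, blue, green, red); there is no depth.
- cams.camera_info(name): a dict with "fx", "fy", "cx", "cy" (pixels), "view" (4x4, takes a point from world to camera coordinates). Camera axes: x right, y down, z forward; pixel columns grow to the right and rows downward; lengths in mm; the calibration is good to about 2 mm. A picture is of the moment at which its call begins: read the wrist's pose just before it. camera_info takes no time and is no camera call; for the wrist camera it gives the pose at the moment of the call.
- env.job_done(): hands the job in, once; it reports no verdict.
The state is a dict: "t": time; "joints": joint angles; "qvel": joint speeds; "tau": joint torques, N m; "eef_pos": TCP position; "tcp_rot": TCP orientation; "ft_force": force on the tool from outside, world axes, zero at the start; "moment": the same for the moment, N m; "opening": opening from 0.0 (shut) to 1.0 (fully open).
Only numpy, scipy, OpenCV 4.12 (cv2) and the standard library are available. Lean on these libraries where they do the work, as an engineer would, in place of code of your own. Each camera call takes 0.05 s, during which the arm holds its last target. There are 200 camera calls.

## Working session

There is one attempt and no reset: what is moved stays moved. The work goes in short steps, Python scripts to look and compute and a tool call to move; the robot and the scene stay as the last step left them, time stands still between calls to the robot, and variables do not carry over. Pictures are saved under pics/ and viewed, about 8 in all and at most 12, crops included, and the job is handed in when it is done.

Besides the shell and the picture viewer there is one more tool, called after "Request:" as name(argument=value, ...) on one line, values as JSON. carry_out: Moves the arm, as the interface text tells. Shifts and turns lie within -1 to 1; 1 stands for 0.5 m of shift or 180 degrees of turn. Its arguments: {"type":"object","properties":{"grip":{"type":"array"},"linear":{"type":"array"},"turn":{"type":"array"}},"required":["grip","linear","turn"]}

```bash
mkdir -p pics
cat > h.py <<'E'
import numpy as np, cv2
from cell import env, cams
def ray(info,u,v):
    V=np.array(info["view"]);R=V[:3,:3];c=-R.T@V[:3,3]
    d=R.T@np.array([(u-info["cx"])/info["fx"],(v-info["cy"])/info["fy"],1]);return c,d/np.linalg.norm(d)
def onz(info,u,v,z):
    c,d=ray(info,u,v);return c+d*(z-c[2])/d[2]
def proj(info,p):
    V=np.array(info["view"]);q=V[:3,:3]@np.array(p)+V[:3,3];return info["fx"]*q[0]/q[2]+info["cx"],info["fy"]*q[1]/q[2]+info["cy"]
def tri(a,b):
    (c1,d1),(c2,d2)=a,b
    t=np.linalg.lstsq(np.c_[d1,-d2],c2-c1,rcond=None)[0];p,q=c1+d1*t[0],c2+d2*t[1];return (p+q)/2,np.linalg.norm(p-q)
E
python3 - <<'E'
from h import *
s=env.state();print({k:np.round(v,3) for k,v in s.items()})
ims=[]
for n in("scene","side","wrist"):
    i=cams.camera_info(n);im=cams.read_camera(n);cv2.imwrite(f"pics/{n}0.png",im);np.save(f"pics/{n}0.npy",i,allow_pickle=True)
    print(n,i["fx"],np.round(i["view"],3).tolist())
E
```

```text
{'t': np.float64(0.0), 'joints': array([ 1.058,  0.492,  1.559, -0.   ,  1.092, -0.106]), 'qvel': array([ 0.002,  0.   ,  0.001,  0.   , -0.001,  0.   ]), 'tau': array([ 0.0000e+00, -6.1264e+01, -2.5816e+01,  6.9000e-02,  4.8000e-02,
       -0.0000e+00]), 'eef_pos': array([247.148, 573.779, 196.752]), 'tcp_rot': array([-1.66 ,  1.57 , -2.066]), 'ft_force': array([-0.115, -0.073,  0.091]), 'moment': array([0.019, 0.008, 0.   ]), 'opening': np.float64(0.999)}
scene 416.3628939805573 [[0.884, -0.467, -0.01, -494.228], [-0.36, -0.666, -0.654, 313.647], [0.299, 0.581, -0.757, 1051.207], [0.0, 0.0, 0.0, 1.0]]
side 483.19963418899437 [[0.998, 0.055, -0.011, -586.073], [0.011, -0.384, -0.923, 95.253], [-0.055, 0.922, -0.384, 1087.035], [0.0, 0.0, 0.0, 1.0]]
wrist 342.0811505212854 [[0.396, 0.918, -0.002, -624.854], [0.877, -0.377, 0.298, -34.434], [0.273, -0.12, -0.955, 393.002], [0.0, 0.0, 0.0, 1.0]]
```

View pics/scene0.png

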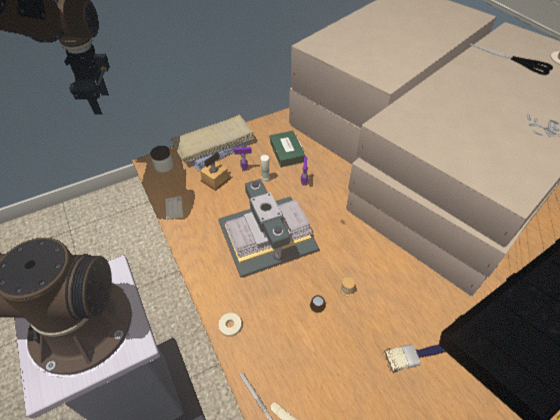

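View pics/side0.png

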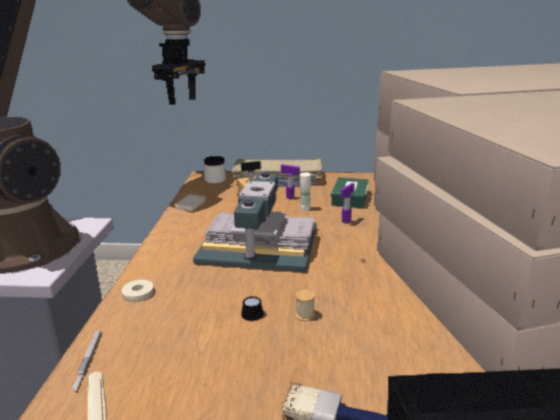

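Run:
```python
from h import *
a=cv2.imread("pics/scene0.png")[130:280,165:325];b=cv2.imread("pics/side0.png")[140:275,185:365]
a=cv2.resize(a,None,fx=3.75,fy=3.75,interpolation=cv2.INTER_CUBIC)[:, :400]
a=cv2.resize(cv2.imread("pics/scene0.png")[140:250,180:325],None,fx=5.4,fy=5.4,interpolation=cv2.INTER_CUBIC)
cv2.imwrite("pics/c1.png",a)
i=cams.camera_info("scene");j=cams.camera_info("side")
print("handle z93",onz(i,212,158,93),"hole mouth z50",onz(i,215,172,50),"guard z136",onz(i,266,207,136))
print("handle side",onz(j,250,166,93),tri(ray(i,212,158),ray(j,250,166)))
print("guard tri",tri(ray(i,266,207),ray(j,257,191)))
for n,p in(("bobbin",(348,287)),("loupe",(318,303)),("stick",(266,179)),("purp",(304,183)),("purp2",(244,168))): print(n,onz(i,*p,0))
```

```text
handle z93 [490.33332073 308.77418525  93.        ] hole mouth z50 [486.61845096 288.94907608  50.        ] guard z136 [534.39816656  17.21842008 136.        ]
handle side [486.92503434 300.88888919  93.        ] (array([488.1701572 , 307.50624558,  92.30933144]), np.float64(4.920071894797664))
guard tri (array([535.98297733,  21.71664136, 129.44150284]), np.float64(1.3999586286848396))
bobbin [ 649.02896619 -231.38291102    0.        ]
loupe [ 554.2901982  -233.28942407    0.        ]
stick [ 6.35820394e+02  2.27340201e+02 -1.13686838e-13]
purp [736.8868693  152.16867976   0.        ]
purp2 [593.50849081 308.5478096    0.        ]
```

View pics/c1.png

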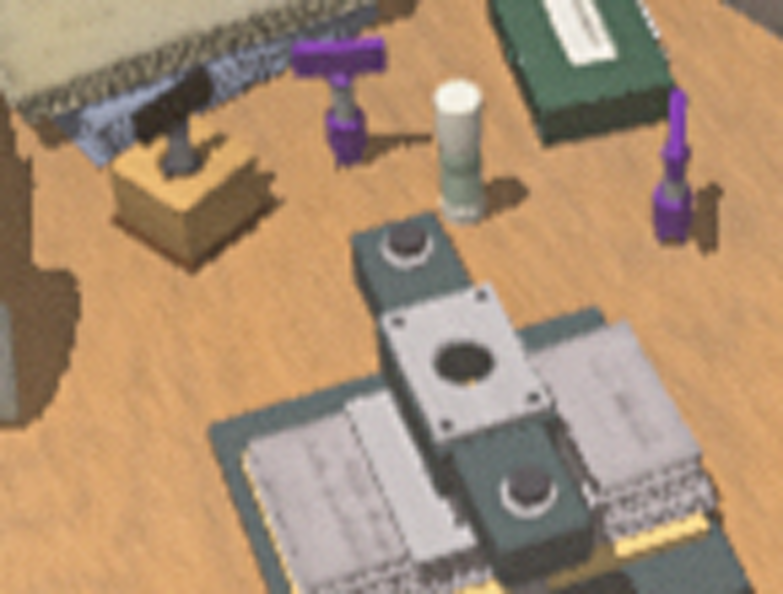

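View pics/wrist0.png

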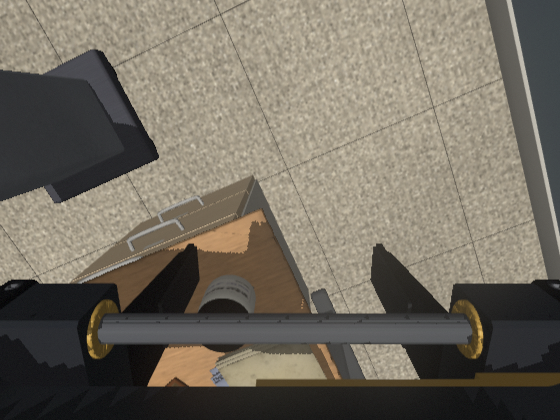

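Run:
```python
from h import *
i=cams.camera_info("scene")
f=lambda x,y,z:onz(i,180+x/5.4,140+y/5.4,z)
s=[f(*p,136) for p in((398,321),(483,294),(533,397),(447,427))]
print("guard",np.mean(s,0),f(464,361,136)); 
for a,b in((0,1),(3,2),(0,3),(1,2)): d=s[b]-s[a];print(np.degrees(np.arctan2(d[1],d[0])),np.linalg.norm(d))
n1,n2=f(407,237,142),f(530,483,142);d=n1-n2;print("nuts",(n1+n2)/2,np.degrees(np.arctan2(d[1],d[0])),np.linalg.norm(d))
b=[f(*p,50) for p in((115,170),(185,207),(258,163))];print("block",(b[0]+b[2])/2,np.linalg.norm(b[0]-b[2]),[np.degrees(np.arctan2(*(q-b[1])[1::-1])) for q in (b[0],b[2])],[np.linalg.norm(q-b[1]) for q in (b[0],b[2])])
h=[f(*p,105) for p in((136,112),(204,68))];d=h[1]-h[0];print("handle top edge back",h,np.linalg.norm(d),np.degrees(np.arctan2(d[1],d[0])))
h=[f(*p,81) for p in((142,142),(210,94))];d=h[1]-h[0];print("handle lower front",h,np.linalg.norm(d),np.degrees(np.arctan2(d[1],d[0])))
print(f(172,105,93))
w=cams.camera_info("wrist");V=np.array(w["view"]);c=-V[:3,:3].T@V[:3,3];s=env.state();print("cam",c,s["eef_pos"])
from scipy.spatial.transform import Rotation as R
T=R.from_euler("xyz",s["tcp_rot"]).as_matrix();print(T.round(3).tolist()); print("cam in tool",T.T@(c-s["eef_pos"]),"axes",(T.T@V[:3,:3].T).round(3).tolist())
```

```text
guard [535.5747223   18.90993114 136.        ] [534.4564238   17.77471936 136.        ]
-5.227388048217885 46.28482027005043
-4.161539400433288 45.61271439160686
-96.72235618828464 73.07230032241493
-97.27902464569898 72.24527476209194
nuts [535.04229972  16.74055728 142.        ] 83.94974218935886 171.2626761544354
block [487.33877641 294.49616533  50.        ] 84.35623197476569 [np.float64(117.58137456193934), np.float64(13.987849339090877)] [np.float64(54.00175896476025), np.float64(53.344763244156674)]
handle top edge back [array([463.87488136, 294.90050569, 105.        ]), array([512.12802882, 310.44326188, 105.        ])] 50.694610270088184 17.85419874761746
handle lower front [array([463.93819316, 294.89194339,  81.        ]), array([514.06953577, 313.36044585,  81.        ])] 53.42506055751865 20.223913930656785
[487.46712986 302.90358601  93.        ]
cam [170.04070566 607.92291601 384.27960007] [247.19811187 573.86384731 196.90657626]
[[-0.0, 0.396, 0.918], [-0.001, 0.918, -0.396], [-1.0, -0.001, -0.0]]
cam in tool [-187.36616553    0.60806494  -84.35333908] axes [[0.001, -0.298, 0.954], [1.0, 0.0, -0.001], [-0.0, 0.954, 0.298]]
```

Request:
carry_out(grip=[-1,-1,-1,-1,-1], linear=[[0,-0.0316,0.0661],[0,-0.0316,0.0661],[0,-0.0316,0.0661],[0,-0.0316,0.0661],[0,-0.0316,0.0661]], turn=[0,0,0,0,0])

```text
t: 0.65
eef_pos: [368.5, 434.8, 197.2]
tcp_rot: [-2.158, 1.571, -2.565]
ft_force: [0.7, -0.4, -0.3]
opening: 1.001
```

Request:
carry_out(grip=[-1,-1,-1,-1,-1], linear=[[0,-0.0316,0.0661],[0,-0.0316,0.0661],[0,-0.0316,0.0661],[0,-0.0316,0.0661],[0,-0.0316,0.0661]], turn=[0,0,0,0,0])

```text
t: 1.15
eef_pos: [489.1, 296.9, 197.3]
tcp_rot: [-2.639, 1.571, -3.046]
ft_force: [0.1, 0.1, -0.4]
opening: 0.997
```

Request:
carry_out(grip=[-1,-1,-1,-1,-1], linear=[[0,0,0],[0,0,0],[0,0,0],[0,0,0],[0,0,0]], turn=[-0.047,-0.047,-0.047,-0.047,-0.047])

```text
t: 1.65
eef_pos: [488.2, 298.0, 197.2]
tcp_rot: [3.055, 1.57, -2.891]
ft_force: [0.3, -0.4, -0.5]
opening: 1.001
```

Request:
carry_out(grip=[-1,-1,-1], linear=[[0,0,0],[0,0,0],[0,0,0]], turn=[0,0,0])

```text
t: 1.95
eef_pos: [488.3, 298.2, 197.3]
tcp_rot: [2.405, 1.571, 2.733]
ft_force: [0.7, 0.4, -0.5]
opening: 1.003
```

Run:
```python
from h import *
s=env.state();print(s["eef_pos"],s["tcp_rot"],s["joints"],s["t"])
w=cams.camera_info("wrist");np.save("pics/w1.npy",w,allow_pickle=True);im=cams.read_camera("wrist");cv2.imwrite("pics/w1.png",im)
```

```text
[488.25455351 298.15542138 197.28775586] [2.40532995 1.57069782 2.73346624] [ 4.32732836e-01  4.15798560e-01  1.69128052e+00  8.53928112e-05
  1.03457926e+00 -1.46624341e+00] 1.95
```

View pics/w1.png

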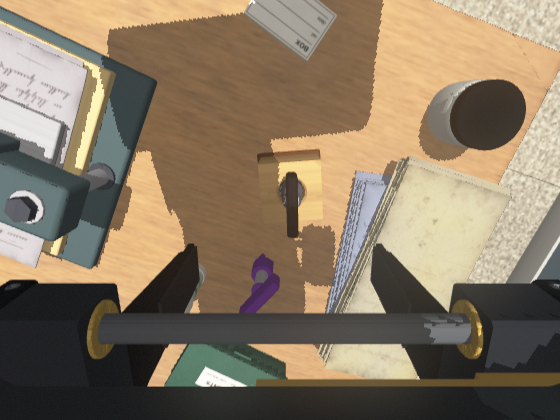

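Run:
```python
from h import *
i=np.load("pics/w1.npy",allow_pickle=True).item();im=cv2.imread("pics/w1.png")
m=((im.max(2)<60)*255).astype(np.uint8);m[:, :270]=0;m[:,315:]=0;m[:160]=0;m[250:]=0
n,l,st,c=cv2.connectedComponentsWithStats(m);k=1+st[1:,4].argmax();print(st[k],c[k])
ys,xs=np.where(l==k);r=cv2.minAreaRect(np.c_[xs,ys].astype(np.float32));print(r)
for row in(180,195,210,225,235):
    x=xs[ys==row];print(row,x.min(),x.max())
b=cv2.boxPoints(r)
lo,hi=ys.min(),ys.max();xl=xs[ys==lo].mean();xh=xs[ys==hi].mean()
A=onz(i,xl,lo,105);B=onz(i,xh,hi,105);print("top edge ends",A,B,np.linalg.norm(A-B),np.degrees(np.arctan2(*(B-A)[1::-1])),(A+B)/2)
B=onz(i,xh,hi,81);print(B)
# block top right/top corners
print("blocktop",[onz(i,*p,50) for p in((258,162),(320,151))], "book edge",onz(i,355,172,0),onz(i,330,320,0))
```

```text
[287 208  11  29 204] [291.63235294 225.55392157]
((292.0, 222.0), (28.0, 10.0), 90.0)Traceback (most recent call last):
  File "<stdin>", line 7, in <module>
    return umr_minimum(a, axis, None, out, keepdims, initial, where)
ValueError: zero-size array to reduction operation minimum which has no identity
```

Run:
```python
from h import *
i=np.load("pics/w1.npy",allow_pickle=True).item();im=cv2.imread("pics/w1.png")
for r in range(164,246,5): print(r,im[r,278:306].max(1).tolist())
```

```text
164 [149, 246, 247, 248, 248, 248, 248, 248, 248, 248, 248, 248, 248, 249, 248, 249, 249, 249, 249, 249, 249, 249, 249, 249, 249, 249, 249, 249]
169 [151, 231, 248, 249, 249, 249, 248, 249, 248, 249, 248, 248, 248, 249, 248, 248, 248, 248, 248, 248, 248, 248, 248, 248, 247, 247, 248, 247]
174 [197, 200, 243, 244, 244, 244, 244, 227, 92, 64, 63, 63, 65, 64, 67, 65, 66, 67, 108, 244, 245, 245, 246, 245, 246, 246, 246, 247]
179 [244, 245, 245, 245, 147, 129, 130, 98, 64, 66, 69, 71, 72, 73, 73, 73, 74, 72, 73, 89, 193, 215, 234, 245, 246, 245, 246, 246]
184 [181, 179, 84, 67, 73, 75, 77, 76, 63, 67, 68, 72, 73, 74, 72, 75, 75, 74, 72, 75, 110, 111, 94, 97, 160, 195, 208, 243]
189 [110, 85, 87, 74, 73, 73, 80, 102, 64, 65, 68, 72, 71, 73, 74, 74, 74, 72, 70, 75, 111, 113, 112, 114, 106, 114, 139, 161]
194 [107, 108, 93, 73, 72, 73, 78, 76, 65, 65, 69, 70, 71, 72, 72, 73, 73, 71, 70, 73, 96, 100, 110, 108, 117, 112, 126, 191]
199 [126, 122, 110, 109, 77, 75, 80, 121, 71, 62, 69, 70, 72, 71, 69, 73, 72, 72, 71, 65, 195, 117, 107, 100, 167, 206, 211, 227]
204 [135, 135, 135, 134, 131, 101, 
[... 487 characters left out ...]
239, 239]
224 [129, 130, 130, 132, 132, 132, 132, 131, 132, 60, 56, 59, 57, 57, 57, 58, 59, 59, 59, 58, 186, 232, 233, 233, 231, 232, 233, 232]
229 [126, 124, 125, 124, 127, 129, 127, 126, 126, 59, 56, 56, 57, 55, 57, 56, 57, 58, 56, 59, 187, 232, 233, 234, 190, 136, 135, 134]
234 [126, 125, 125, 124, 122, 123, 124, 125, 125, 68, 55, 55, 55, 57, 56, 55, 57, 55, 58, 57, 95, 126, 127, 127, 124, 126, 128, 128]
239 [125, 125, 124, 123, 126, 127, 127, 128, 125, 127, 127, 129, 129, 128, 128, 127, 170, 222, 223, 221, 174, 171, 220, 223, 133, 127, 129, 129]
244 [128, 129, 127, 128, 128, 129, 129, 129, 130, 130, 129, 130, 131, 130, 131, 130, 130, 131, 130, 128, 127, 127, 126, 127, 126, 127, 131, 130]
```

Run:
```python
from h import *
i=np.load("pics/w1.npy",allow_pickle=True).item()
A=onz(i,292.3,237,105);C=onz(i,292,180,105);D=onz(i,291.3,172,81);print(A,D,np.linalg.norm((A-D)[:2]),np.degrees(np.arctan2(*(A-D)[1::-1])),(A+D)/2)
y=np.radians(19);print("from far end",A[:2]-28*np.array([np.cos(y),np.sin(y)]))
th=np.radians(109);p=(A+D)[:2]/2;s=[488.25,298.16];d=p-s;print("ty,tz",d@[np.cos(th),np.sin(th)],d@[np.sin(th),-np.cos(th)])
```

```text
[514.43902081 314.26878954 105.        ] [464.33442179 296.41081996  81.        ] 53.19189712379988 19.61676796692965 [489.3867213  305.33980475  93.        ]
from far end [487.96450069 305.15288121]
ty,tz 6.418558503368952 3.4123068861556525
```

Request:
carry_out(grip=[0.1,0.1,0.1,0.1,0.1], linear=[[0,0.0132,0.0046],[0.03,0,0],[0.03,0,0],[0.03,0,0],[0.03,0,0]], turn=[0,0,0,0,0])

```text
t: 2.5
eef_pos: [488.3, 305.7, 136.8]
tcp_rot: [0.406, 1.57, 0.736]
ft_force: [0.3, -0.4, -0.3]
opening: 0.637
```

Request:
carry_out(grip=[0.1,0.1,0.1,0.1,0.1], linear=[[0.03,0,0],[0.03,0,0],[0.03,0,0],[0.0086,0,0],[0,0,0]], turn=[0,0,0,0,0])

```text
t: 3.0
eef_pos: [488.2, 305.4, 87.7]
tcp_rot: [-3.116, 1.57, -2.785]
ft_force: [0.1, 0.3, 0.8]
opening: 0.451
```

Request:
carry_out(grip=[1,1,1,1,1], linear=[[0,0,0],[0,0,0],[0,0,0],[0,0,0],[0,0,0]], turn=[0,0,0,0,0])

```text
t: 3.5
eef_pos: [488.4, 305.2, 88.3]
tcp_rot: [0.26, 1.57, 0.592]
ft_force: [0.7, 0.1, -0.3]
opening: 0.085
```

Request:
carry_out(grip=[1,1,1,1,1], linear=[[0,0,0],[0,0,0],[0,0,0],[0,0,0],[0,0,0]], turn=[0,0,0,0,0])

```text
t: 4.0
eef_pos: [488.3, 305.2, 88.0]
tcp_rot: [0.923, 1.571, 1.254]
ft_force: [0.2, -0.4, -0.4]
opening: 0.005
```

Run:
```python
from h import *
s=env.state();print({k:np.round(v,3) for k,v in s.items()})
w=cams.camera_info("wrist");np.save("pics/w2.npy",w,allow_pickle=True);im=cams.read_camera("wrist");cv2.imwrite("pics/w2.png",im)
```

```text
{'t': np.float64(4.0), 'joints': array([ 0.444,  0.554,  1.792,  0.   ,  0.795, -1.459]), 'qvel': array([-0.   , -0.001, -0.001, -0.001, -0.   , -0.002]), 'tau': array([ 0.0000e+00, -5.9191e+01, -1.9676e+01, -1.9000e-02,  8.7000e-02,
        0.0000e+00]), 'eef_pos': array([488.315, 305.158,  88.033]), 'tcp_rot': array([0.923, 1.571, 1.254]), 'ft_force': array([ 0.151, -0.357, -0.421]), 'moment': array([ 0.05 ,  0.024, -0.007]), 'opening': np.float64(0.005)}
```

View pics/w2.png

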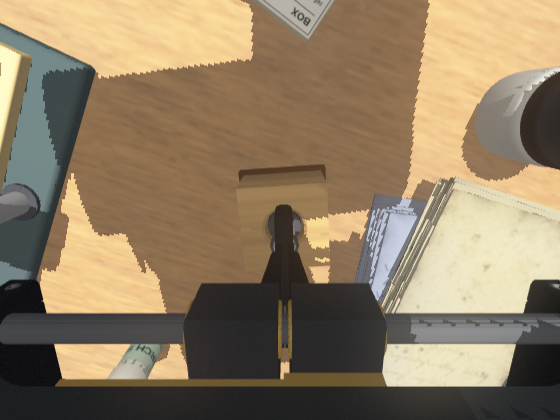

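Request:
carry_out(grip=[1,1,1,1,1], linear=[[-0.01,0,0],[-0.01,0,0],[-0.01,0,0],[-0.01,0,0],[0,0,0]], turn=[0,0,0,0,0])

```text
t: 4.55
eef_pos: [488.7, 305.3, 109.0]
tcp_rot: [0.135, 1.569, 0.466]
ft_force: [0.1, -1.0, 0.5]
opening: 0.005
```

Run:
```python
from h import *
s=env.state();print(s["ft_force"],s["moment"],s["opening"])
im=cams.read_camera("wrist");s=cams.read_camera("scene")
a=cv2.resize(im[150:330,190:380],None,fx=2,fy=2);b=cv2.resize(s[120:210,170:270],None,fx=4,fy=4,interpolation=2);c=np.zeros((600,790,3),np.uint8);c[:360,:380]=a;c[:360,390:790]=b;cv2.imwrite("pics/c3.png",c[:360])
```

```text
[ 0.05798759 -0.98516481  0.49549081] [ 0.03506689 -0.06532015 -0.00183465] 0.004537951802037425
```

View pics/c3.png

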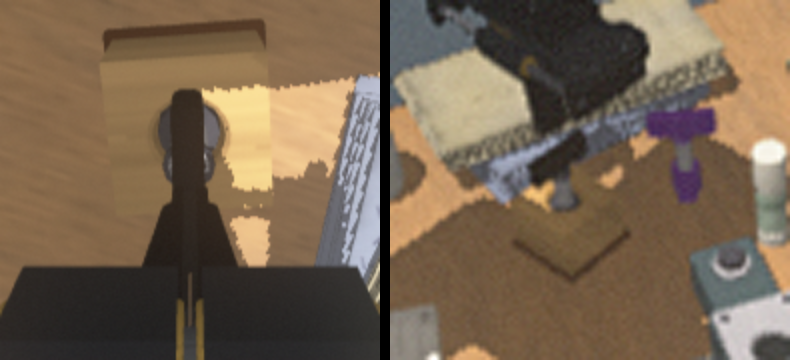

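Request:
carry_out(grip=[1,1,1,1,1], linear=[[-0.04,0,0],[-0.05,0,0],[-0.06,0,0],[-0.06,0,0],[-0.04,0,0]], turn=[0,0,0,0,0])

```text
t: 5.15
eef_pos: [488.5, 305.3, 234.9]
tcp_rot: [0.158, 1.569, 0.49]
ft_force: [-0.0, 0.6, -0.5]
opening: 0.0
```

Request:
carry_out(grip=[1,1,1,1,1], linear=[[0,-0.03,0],[0,-0.05,0],[0,-0.06,0],[0,-0.06,0],[0,-0.06,0]], turn=[0,0,0,0,0])

```text
t: 5.65
eef_pos: [530.5, 180.4, 231.8]
tcp_rot: [3.026, 1.569, -2.926]
ft_force: [-0.1, 0.5, -0.4]
opening: 0.006
```

Request:
carry_out(grip=[1,1,1,1,1], linear=[[0,-0.06,0],[0,-0.06,0],[0,-0.06,0],[0,-0.06,0],[0,-0.04,0]], turn=[0,0,0,0,0])

```text
t: 6.15
eef_pos: [576.2, 47.3, 231.6]
tcp_rot: [2.886, 1.569, -3.067]
ft_force: [-0.1, 0.0, 0.7]
opening: 0.006
```

Request:
carry_out(grip=[1,1,1,1,1], linear=[[0,-0.034,0],[0,0,0],[0,0,0],[0,0,0],[0,0,0]], turn=[0.0264,0.0264,0.0264,0.0264,0])

```text
t: 6.65
eef_pos: [581.3, 33.0, 231.8]
tcp_rot: [3.093, 1.569, 3.091]
ft_force: [0.3, 0.4, -0.4]
opening: 0.004
```

```bash
cat >> h.py <<'E'
from scipy.spatial.transform import Rotation as Rn
def pose():
    s=env.state();T=Rn.from_euler("xyz",s["tcp_rot"]).as_matrix()
    print("t",s["t"],"p",s["eef_pos"].round(1) if hasattr(s["eef_pos"],"round") else s["eef_pos"],"th",np.degrees(np.arctan2(T[1,1],T[0,1])).round(2),"F",np.round(s["ft_force"],2),"M",np.round(s["moment"],3),"op",round(float(s["opening"]),3),"j",np.round(s["joints"],2));return s,T
E
python3 - <<'E'
from h import *
s,T=pose()
w=cams.camera_info("wrist");np.save("pics/w4.npy",w,allow_pickle=True);im=cams.read_camera("wrist");cv2.imwrite("pics/w4.png",im)
E
```

```text
t 6.65 p [581.3  33.  231.8] th 89.89 F [ 0.25  0.41 -0.37] M [ 0.055  0.008 -0.005] op 0.004 j [-0.06  0.4   1.62 -0.    1.12 -1.63]
```

View pics/w4.png

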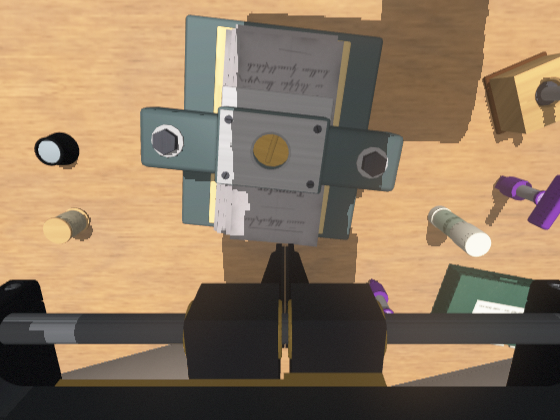

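Run:
```python
from h import *
w=cv2.imread("pics/w4.png");s=cams.read_camera("scene");d=cams.read_camera("side");cv2.imwrite("pics/s5.png",s);cv2.imwrite("pics/d5.png",d)
c=np.zeros((600,800,3),np.uint8)
c[:300,:400]=cv2.resize(w[115:190,220:320],(400,300),interpolation=2)
c[:300,400:]=cv2.resize(s[135:195,180:260],(400,300),interpolation=2)
c[300:,:400]=cv2.resize(d[145:220,220:320],(400,300),interpolation=2)
c[300:,400:]=cv2.resize(w[40:145,420:560],(400,300),interpolation=2)
cv2.imwrite("pics/c5.png",c)
```

```text
(no output)
```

View pics/c5.png

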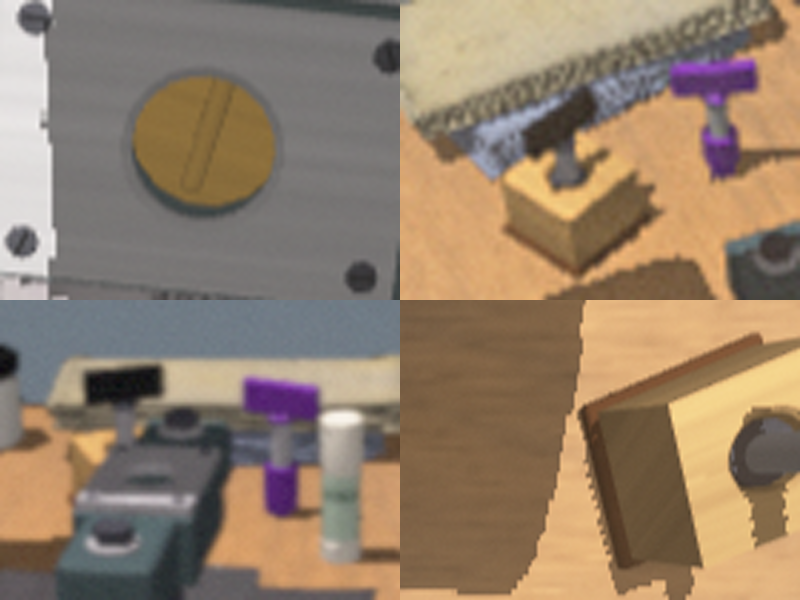

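Run:
```python
from h import *
i=cams.camera_info("scene");j=cams.camera_info("side");w1=np.load("pics/w1.npy",allow_pickle=True).item();w2=np.load("pics/w2.npy",allow_pickle=True).item()
a,b=ray(i,212.4,158.6),ray(j,251.2,166.0)
# near-left handle end (towards base) top corner etc.: scene left end, side left end
c=ray(w1,291.7,205)
for n,p,q in(("sc-sd",a,b),("sc-w1",a,c),("sd-w1",b,c)): print(n,tri(p,q))
for n,px in(("w1",(291.7,205)),):
  for z in(60,80,93): print(z,onz(w1,*px,z))
for z in(60,80,93): print("scene",z,onz(i,212.4,158.6,z),"side",onz(j,251.2,166,z))
im=cv2.imread("pics/w2.png")
for r in(200,206,212,220,230,240,250,260,270,280): print(r,im[r,262:308:1].max(1).tolist())
w4=np.load("pics/w4.npy",allow_pickle=True).item()
print("hub in w4 at z 50:",onz(w4,546,92,50),onz(w4,546,92,70))
s=np.mean([onz(w4,*p,136) for p in((228.5,119.5),(317,129),(225.5,175),(310,184))],0);print("guard w4",s,onz(w4,271.5,150,136))
for p in((191,0),):
  A=onz(w4,220+225/4,115+82/4,106);B=onz(w4,220+192/4,115+190/4,106);print("bar",np.degrees(np.arctan2(*(A-B)[1::-1])),np.linalg.norm(A-B))
```

```text
sc-sd (array([490.10053938, 306.48686053,  91.62195092]), np.float64(1.4645075725735668))
sc-w1 (array([490.27653686, 305.52180071,  93.08368678]), np.float64(0.2213197895393555))
sd-w1 (array([490.06310825, 305.56658883,  91.65937099]), np.float64(0.9788639617349288))
60 [499.40956265 309.40777341  60.        ]
80 [493.81893584 307.05666034  80.        ]
93 [490.18502841 305.52843684  93.        ]
scene 60 [499.7243919  339.97303287  60.        ] side [477.65747338 401.39095787  60.        ]
scene 80 [494.0824106 319.1648515  80.       ] side [485.23890794 340.52212717  80.        ]
scene 93 [490.41512276 305.63953361  93.        ] side [490.1668404  300.95738722  93.        ]
200 [153, 153, 153, 152, 152, 152, 152, 151, 152, 152, 151, 151, 152, 151, 150, 150, 153, 152, 150, 150, 150, 150, 150, 150, 149, 150, 149, 150, 150, 149, 148, 149, 150, 150, 149, 150, 151, 150, 151, 150, 150, 149, 150, 149, 150, 150]
206 [151, 153, 153, 151, 153, 153, 152, 153, 152, 152, 152, 153, 152, 153, 96, 72, 49, 49, 48, 51, 51, 50, 50, 50, 51, 50, 51, 59, 71, 151, 154, 155, 155, 154, 153, 154, 155, 154
[... 1209 characters left out ...]
 47, 46, 45, 45, 47, 46, 47, 47, 48, 48, 49, 46, 111, 142, 143, 143, 144, 145, 144]
270 [135, 134, 134, 85, 42, 38, 39, 39, 40, 39, 38, 41, 40, 39, 39, 40, 43, 40, 40, 45, 46, 46, 44, 45, 47, 47, 47, 40, 42, 43, 44, 44, 43, 44, 44, 44, 45, 45, 46, 49, 45, 46, 73, 138, 141, 140]
280 [43, 36, 37, 34, 35, 32, 38, 37, 38, 37, 36, 35, 36, 37, 37, 38, 36, 38, 37, 42, 44, 42, 40, 43, 44, 42, 43, 40, 40, 40, 41, 41, 41, 40, 39, 42, 40, 42, 42, 42, 42, 43, 45, 44, 44, 44]
hub in w4 at z 50: [488.41233992 300.62398094  50.        ] [488.90231661 286.16406657  70.        ]
guard w4 [537.48467559  21.60896162 136.        ] [535.39036044  22.57899592 136.        ]
bar 162.2443990136651 25.641551802241697
```

Run:
```python
from h import *
for n in("w2","w4"):
    im=cv2.imread(f"pics/{n}.png")
    for r in(244,248,252,256,262,268,276,290,320): 
        x=np.where(im[r,200:370].max(1)<(62))[0]+200
        print(n,r,x.min() if len(x) else None,x.max() if len(x) else None,im[r,276:296].max(1).tolist())
w=cams.camera_info("wrist");s,T=pose();
for tx in(14,0,-5,-20): print(tx,proj(w,s["eef_pos"]+T@np.array([tx,0,0])),proj(w,s["eef_pos"]+T@np.array([tx,5,0]))[0])
```

```text
w2 244 275 293 [46, 46, 45, 46, 45, 47, 49, 50, 51, 51, 51, 50, 49, 49, 49, 49, 49, 58, 85, 96]
w2 248 275 293 [45, 43, 44, 45, 46, 44, 50, 49, 51, 52, 50, 52, 51, 48, 48, 50, 51, 50, 120, 100]
w2 252 272 296 [44, 42, 47, 45, 46, 45, 50, 50, 49, 50, 50, 53, 49, 46, 47, 49, 48, 49, 48, 48]
w2 256 270 298 [44, 42, 43, 43, 45, 45, 48, 48, 48, 48, 48, 50, 47, 46, 48, 46, 46, 49, 50, 50]
w2 262 268 300 [43, 43, 42, 43, 44, 44, 46, 49, 49, 47, 48, 48, 48, 45, 47, 46, 45, 45, 45, 46]
w2 268 266 303 [39, 40, 43, 42, 42, 43, 43, 46, 46, 46, 46, 46, 44, 45, 43, 43, 46, 45, 44, 44]
w2 276 264 305 [37, 39, 41, 38, 36, 40, 43, 44, 44, 45, 44, 44, 41, 41, 41, 43, 41, 42, 44, 43]
w2 290 200 369 [42, 41, 42, 39, 36, 39, 43, 40, 41, 40, 41, 41, 41, 38, 37, 41, 42, 43, 43, 43]
w2 320 200 369 [40, 37, 104, 131, 129, 109, 68, 66, 67, 66, 66, 65, 102, 129, 131, 107, 43, 38, 38, 39]
w4 244 277 293 [64, 42, 39, 40, 41, 53, 109, 112, 113, 112, 113, 115, 58, 40, 36, 39, 37, 57, 110, 109]
w4 248 276 293 [46, 40, 40, 39, 40, 40, 42, 42, 75, 75, 44, 41, 40, 37, 38, 38, 37, 37, 114, 116]
w4 252 273 296 [39, 39, 
[... 424 characters left out ...]
35, 32, 34, 34, 32, 31, 32, 31]
w4 290 200 369 [33, 35, 37, 29, 30, 34, 35, 34, 71, 71, 36, 34, 34, 28, 32, 33, 35, 34, 34, 35]
w4 320 200 369 [31, 32, 90, 113, 115, 94, 57, 55, 57, 57, 58, 58, 89, 112, 116, 93, 36, 31, 33, 32]
t 6.8 p [581.5  33.4 232.4] th 90.1 F [-0.41  0.18 -0.07] M [ 0.001 -0.033 -0.082] op 0.003 j [-0.06  0.4   1.62  0.    1.13 -1.63]
14 (np.float64(284.15956168459695), np.float64(239.89162547934995)) 292.0313854834077
0 (np.float64(284.1132597785106), np.float64(248.9859635170817)) 292.50098474315865
-5 (np.float64(284.0952173474155), np.float64(252.52974780742656)) 292.6839734749883
-20 (np.float64(284.03549901256014), np.float64(264.2592589686469)) 293.2896460341379
```

Run:
```python
from h import *
w1=np.load("pics/w1.npy",allow_pickle=True).item();w2=np.load("pics/w2.npy",allow_pickle=True).item()
for w in(w1,w2):
    V=np.array(w["view"]);print("cam",-V[:3,:3].T@V[:3,3], V[:3,:3].round(3).tolist())
print("tri near end", tri(ray(w1,291.3,172),ray(w2,284,205.5)))
c=np.array([490.1,305.5,0]);u=np.array([np.cos(.34),np.sin(.34),0])
for nm,p in(("near bot",c-28*u+[0,0,81]),("near top",c-28*u+[0,0,105]),("far top",c+28*u+[0,0,105]),("ctr top",c+[0,0,105])):print(nm,proj(w1,p),proj(w2,p))
```

```text
cam [408.65869319 271.24290168 384.65364775] [[-0.322, 0.947, -0.001], [0.904, 0.308, 0.298], [0.282, 0.095, -0.955]]
cam [408.80317647 277.96010673 275.39383144] [[-0.326, 0.946, -0.001], [0.903, 0.311, 0.298], [0.282, 0.096, -0.955]]
tri near end (array([463.32258572, 296.10959534,  86.42050612]), np.float64(0.2977472152357472))
near bot (np.float64(291.26925894692647), np.float64(171.25715264816455)) (np.float64(283.6499176571145), np.float64(203.39487628603348))
near top (np.float64(291.7909267979701), np.float64(176.88813508607265)) (np.float64(283.50561529352063), np.float64(216.4106293030381))
far top (np.float64(292.1420364448547), np.float64(239.2473484364706)) (np.float64(284.41683439504214), np.float64(308.72572627504263))
ctr top (np.float64(291.97147033217755), np.float64(208.95376720007835)) (np.float64(283.9814013634322), np.float64(264.6122496471115))
```

Request:
carry_out(grip=[0.1,0.1,0.1,0.1,0.1], linear=[[0,0.0604,-0.0204],[0,0.0604,-0.0204],[0,0.0604,-0.0204],[0,0.0604,-0.0204],[0,0.0604,-0.0204]], turn=[0,0,0,0,0])

```text
t: 7.3
eef_pos: [530.2, 185.8, 232.9]
tcp_rot: [2.556, 1.571, 2.558]
ft_force: [0.9, 0.4, -0.4]
opening: 0.368
```

Request:
carry_out(grip=[0.1,0.1,0.1,0.1,0.1], linear=[[0,0.0604,-0.0204],[0,0.0604,-0.0204],[0,0.0604,-0.0204],[0,0.0604,-0.0204],[0,0,0]], turn=[0,0,0,0,-0.0356])

```text
t: 7.8
eef_pos: [488.7, 308.3, 232.7]
tcp_rot: [2.037, 1.57, 2.153]
ft_force: [0.2, -0.3, 0.5]
opening: 0.452
```

Request:
carry_out(grip=[0.1,0.1,0.1,0.1,0.1], linear=[[0,0,0],[0,0,0],[0.06,0,0],[0.06,0,0],[0.06,0,0]], turn=[-0.0356,-0.0356,0,0,0])

```text
t: 8.3
eef_pos: [489.9, 305.5, 142.0]
tcp_rot: [0.164, 1.57, 0.501]
ft_force: [-0.7, 0.8, -0.5]
opening: 0.448
```

Run:
```python
from h import *
pose()
```

```text
t 8.3 p [489.9 305.5 142. ] th 109.32 F [-0.74  0.75 -0.46] M [0.108 0.025 0.012] op 0.448 j [ 0.44  0.49  1.74  0.    0.92 -1.46]
```

Position is right; now go down to TCP z = 66 (the wrist view shows the real fingertips sitting ~28 mm higher than stated).

Request:
carry_out(grip=[0.1,0.1,0.1,0.1,0.1], linear=[[0.05,0,0],[0.04,0,0],[0.03,0,0],[0.02,0,0],[0.012,0,0]], turn=[0,0,0,0,0])

```text
t: 8.8
eef_pos: [489.8, 305.5, 66.3]
tcp_rot: [-3.072, 1.57, -2.736]
ft_force: [0.2, -0.4, 0.1]
opening: 0.45
```

Request:
carry_out(grip=[0.1,1,1,1,1], linear=[[0,0,0],[0,0,0],[0,0,0],[0,0,0],[0,0,0]], turn=[0,0,0,0,0])

```text
t: 9.3
eef_pos: [490.1, 305.7, 67.5]
tcp_rot: [0.178, 1.57, 0.513]
ft_force: [0.2, 0.5, -0.1]
opening: 0.168
```

Request:
carry_out(grip=[1,1,1,1,1], linear=[[0,0,0],[0,0,0],[0,0,0],[0,0,0],[0,0,0]], turn=[0,0,0,0,0])

```text
t: 9.8
eef_pos: [490.1, 305.7, 67.2]
tcp_rot: [0.318, 1.57, 0.653]
ft_force: [0.7, -0.4, 3.9]
opening: 0.105
```

Run:
```python
from h import *
pose()
```

```text
t 9.8 p [490.1 305.7  67.2] th 109.21 F [ 0.75 -0.4   3.86] M [ 0.078  0.132 -0.005] op 0.105 j [ 0.44  0.59  1.8   0.    0.75 -1.46]
```

Request:
carry_out(grip=[1,1,1,1,1], linear=[[-0.02,0,0],[-0.06,0,0],[-0.08,0,0],[-0.08,0,0],[-0.05,0,0]], turn=[0,0,0,0,0])

```text
t: 10.3
eef_pos: [490.3, 305.7, 215.4]
tcp_rot: [0.105, 1.568, 0.441]
ft_force: [-0.2, 0.6, -1.3]
opening: 0.102
```

Request:
carry_out(grip=[1,1,1,1,1], linear=[[0,-0.03,-0.0016],[0,-0.06,-0.0016],[0,-0.07,-0.0016],[0,-0.07,-0.0016],[0,-0.07,-0.0016]], turn=[0,0,0,0,0])

```text
t: 10.8
eef_pos: [535.2, 160.5, 210.9]
tcp_rot: [3.048, 1.569, -2.899]
ft_force: [0.6, 0.7, -0.4]
opening: 0.103
```

Request:
carry_out(grip=[1,1,1,1,1], linear=[[0,-0.07,-0.0016],[0,-0.07,-0.0016],[0,-0.07,-0.0016],[0,-0.06,-0.0016],[0,-0.03,-0.0016]], turn=[0,0,0,0,0])

```text
t: 11.3
eef_pos: [581.0, 16.9, 210.8]
tcp_rot: [2.847, 1.569, -3.103]
ft_force: [-0.0, 0.1, -1.9]
opening: 0.1
```

Request:
carry_out(grip=[1,1,1,1,1], linear=[[0,0,0],[0,0,0],[0,0,0],[0,0,0],[0,0,0]], turn=[0.0413,0.0413,0.0413,0.0413,0.0413])

```text
t: 11.8
eef_pos: [580.5, 19.7, 211.2]
tcp_rot: [-2.974, 1.569, 2.991]
ft_force: [0.5, 0.6, -0.8]
opening: 0.103
```

Request:
carry_out(grip=[1,1], linear=[[0,0,0],[0,0,0]], turn=[0,0])

```text
t: 12.0
eef_pos: [580.8, 19.7, 211.5]
tcp_rot: [-2.997, 1.57, 2.977]
ft_force: [0.5, -0.2, -1.6]
opening: 0.104
```

Run:
```python
from h import *
s,T=pose()
w=cams.camera_info("wrist");np.save("pics/w6.npy",w,allow_pickle=True);im=cams.read_camera("wrist");cv2.imwrite("pics/w6.png",im)
p=proj(w,(535.5,20,136));print("mouth",p,"key end",proj(w,s["eef_pos"]+T@[57,0,0]))
u,v=int(p[0]),int(p[1]);u0=max(0,u-60);v0=max(0,v-45);print(u0,v0)
c=np.zeros((600,800,3),np.uint8);q=im[v0:v0+90,u0:u0+120];c[:,:]=cv2.resize(q,(800,600),interpolation=2);cv2.imwrite("pics/c6.png",c)
```

```text
t 12.0 p [580.8  19.7 211.5] th 72.26 F [ 0.52 -0.18 -1.56] M [ 0.041 -0.003  0.045] op 0.104 j [-0.08  0.41  1.65  0.    1.08 -1.34]
mouth (np.float64(266.58447296541516), np.float64(157.04423934300235)) key end (np.float64(284.05148670512295), np.float64(217.92023605607307))
206 112
```

View pics/c6.png

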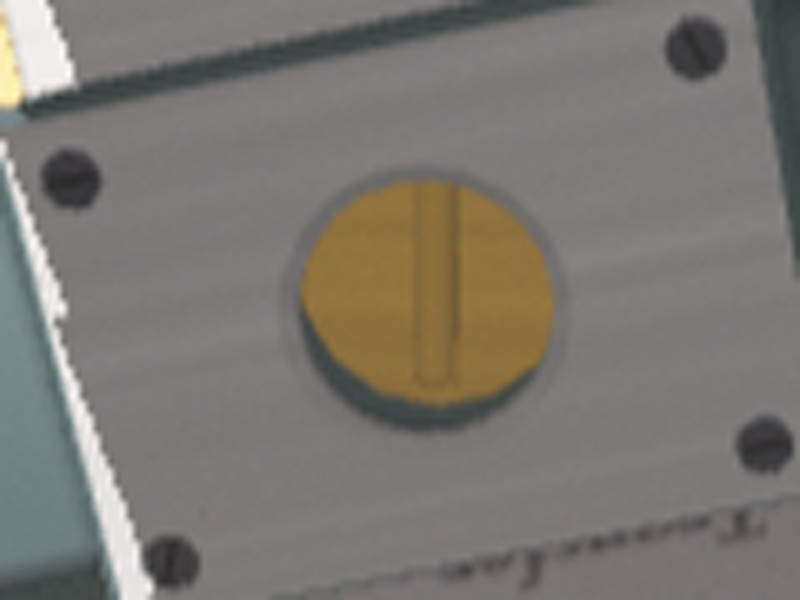

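Run:
```python
from h import *
w=np.load("pics/w6.npy",allow_pickle=True).item()
f=lambda x,y,z:onz(w,206+x/6.6667,112+y/6.6667,z)
print("rim",f(424,299,136),"inner",f(427,305,136))
s=[f(*p,136) for p in((71,180),(695,48),(765,445),(172,562))];print("screws",np.mean(s,0),[np.linalg.norm(s[a]-s[(a+1)%4]) for a in range(4)],np.degrees(np.arctan2(*(s[1]-s[0])[1::-1])))
# bar: centreline at 2 rows, z~106
A,B=f(437,195,106),f(434,380,106);d=A-B;print("bar dir",np.degrees(np.arctan2(d[1],d[0])),"centre-line pts",A,B)
im=cv2.imread("pics/w6.png");
for r in range(170,262,8): 
    x=np.where(im[r,240:330].max(1)<100)[0]+240;print(r,x.min() if len(x) else 0,x.max() if len(x) else 0,end="; ")
```

```text
rim [536.06433428  22.25788765 136.        ] inner [536.82775977  22.36813267 136.        ]
screws [537.74607424  21.7352866  136.        ] [np.float64(72.08211425688569), np.float64(46.19436263004971), np.float64(71.85934173022494), np.float64(45.9759224101147)] 83.90863299186752
bar dir 160.68001614233333 centre-line pts [528.06065764  25.31797592 106.        ] [550.47271026  17.46061003 106.        ]
170 256 329; 178 316 324; 186 0 0; 194 286 295; 202 0 0; 210 272 297; 218 269 329; 226 267 305; 234 266 303; 242 269 300; 250 266 303; 258 260 309;
```

Request:
carry_out(grip=[1,1,1,1,1], linear=[[0,-0.0078,-0.0286],[0,-0.0078,-0.0287],[0,-0.0077,-0.0287],[0.01,0,0],[0.01,0,0]], turn=[0,0,0,0.007,0])

```text
t: 12.55
eef_pos: [537.0, 21.8, 201.9]
tcp_rot: [0.334, 1.57, -0.001]
ft_force: [0.4, -0.2, -0.6]
opening: 0.104
```

Request:
carry_out(grip=[1,1,1,1,1], linear=[[0.006,0,0],[0.006,0,0],[0.006,0,0],[0.006,0,0],[0,0,0]], turn=[0,0,0,0,0])

```text
t: 13.05
eef_pos: [536.6, 21.8, 189.5]
tcp_rot: [-3.015, 1.57, 2.933]
ft_force: [1.1, -0.7, -1.7]
opening: 0.102
```

Run:
```python
from h import *
pose();pose()
```

```text
t 13.05 p [536.6  21.8 189.5] th 70.78 F [ 1.1  -0.7  -1.71] M [ 0.013  0.068 -0.029] op 0.102 j [-0.08  0.38  1.78  0.    0.98 -1.32]
t 13.05 p [536.6  21.8 189.5] th 70.78 F [ 1.1  -0.7  -1.71] M [ 0.013  0.068 -0.029] op 0.102 j [-0.08  0.38  1.78  0.    0.98 -1.32]
```

Request:
carry_out(grip=[1,1,1,1,1], linear=[[0.006,0,0],[0.006,0,0],[0.006,0,0],[0.006,0,0],[0.006,0,0]], turn=[0,0,0,0,0])

```text
t: 13.55
eef_pos: [536.6, 21.8, 174.8]
tcp_rot: [1.692, 1.571, 1.356]
ft_force: [0.0, 0.3, -2.0]
opening: 0.107
```

Request:
carry_out(grip=[1,1,1,1,1], linear=[[0.006,0,0],[0.006,0,0],[0.004,0,0],[0,0,0],[0,0,0]], turn=[0,0,0,0,0])

```text
t: 14.05
eef_pos: [536.7, 21.8, 167.1]
tcp_rot: [0.998, 1.571, 0.662]
ft_force: [0.4, -0.4, -1.3]
opening: 0.103
```

Request:
carry_out(grip=[1,1,1,1,1], linear=[[0.004,0,0],[0.004,0,0],[0.004,0,0],[0,0,0],[0,0,0]], turn=[0,0,0,0,0])

```text
t: 14.55
eef_pos: [536.7, 21.8, 161.0]
tcp_rot: [2.537, 1.571, 2.201]
ft_force: [-1.1, -0.2, -1.6]
opening: 0.102
```

Run:
```python
from h import *
pose()
```

```text
t 14.55 p [536.7  21.8 161. ] th 70.78 F [-1.15 -0.22 -1.56] M [-0.007 -0.007  0.04 ] op 0.102 j [-0.08  0.41  1.82  0.    0.91 -1.32]
```

Request:
carry_out(grip=[1,1,1,1,1], linear=[[0.003,0,0],[0.003,0,0],[0.003,0,0],[0,0,0],[0,0,0]], turn=[0,0,0,0,0])

```text
t: 15.05
eef_pos: [536.6, 21.8, 156.5]
tcp_rot: [2.369, 1.571, 2.033]
ft_force: [0.5, -0.0, -1.5]
opening: 0.104
```

Request:
carry_out(grip=[1,1,1,1,1], linear=[[0.002,0,0],[0.002,0,0],[0.002,0,0],[0,0,0],[0,0,0]], turn=[0,0,0,0,0])

```text
t: 15.55
eef_pos: [536.6, 21.8, 153.5]
tcp_rot: [2.097, 1.571, 1.762]
ft_force: [-0.3, -0.2, -2.5]
opening: 0.101
```

Run:
```python
from h import *
pose()
```

```text
t 15.55 p [536.6  21.8 153.5] th 70.78 F [-0.35 -0.18 -2.55] M [-0.029 -0.026  0.085] op 0.101 j [-0.08  0.42  1.83  0.    0.9  -1.32]
```

Request:
carry_out(grip=[1,1,1], linear=[[0.002,0,0],[0,0,0],[0,0,0]], turn=[0,0,0])

```text
t: 15.85
eef_pos: [536.7, 21.8, 152.7]
tcp_rot: [0.501, 1.57, 0.166]
ft_force: [-0.5, -0.2, 1.9]
opening: 0.106
```

Request:
carry_out(grip=[1,1,1], linear=[[0.002,0,0],[0,0,0],[0,0,0]], turn=[0,0,0])

```text
t: 16.15
eef_pos: [536.7, 21.8, 151.6]
tcp_rot: [0.578, 1.571, 0.243]
ft_force: [-0.3, -0.3, 2.3]
opening: 0.103
```

Run:
```python
from h import *
pose()
```

```text
t 16.15 p [536.7  21.8 151.6] th 70.78 F [-0.26 -0.27  2.26] M [ 0.004  0.06  -0.008] op 0.103 j [-0.08  0.42  1.83  0.    0.89 -1.32]
```

```bash
cat > m.py <<'E'
import sys
from h import *
for k in range(int(sys.argv[1]) if len(sys.argv)>1 else 1):
    s=env.state();T=Rn.from_euler("xyz",s["tcp_rot"]).as_matrix()
    print("t %.2f th %.2f z %.1f F %s M %s tau6 %.4f tau1 %.4f qv6 %.3f"%(s["t"],np.degrees(np.arctan2(T[1,1],T[0,1])),s["eef_pos"][2],np.round(s["ft_force"],1),np.round(s["moment"],3),s["tau"][5],s["tau"][0],s["qvel"][5]))
    if len(sys.argv)>1: cams.read_camera("side")
E
python3 m.py 3
```

```text
t 16.15 th 70.78 z 151.6 F [-0.3 -0.3  2.3] M [ 0.004  0.06  -0.008] tau6 -0.0000 tau1 -0.0206 qv6 -0.001
t 16.20 th 70.77 z 151.6 F [-0.1 -0.8  3.4] M [-0.044  0.085 -0.018] tau6 -0.0001 tau1 -0.0201 qv6 -0.001
t 16.25 th 70.78 z 151.6 F [-0.2 -0.5  1.9] M [0.028 0.025 0.019] tau6 -0.0000 tau1 -0.0166 qv6 -0.002
```

Request:
carry_out(grip=[1,1,1,1,1], linear=[[-0.001,0,0],[0,0,0],[0,0,0],[0,0,0],[0,0,0]], turn=[0.01,0.012,0.012,0.012,0.012])

```text
t: 16.8
eef_pos: [536.7, 21.6, 152.0]
tcp_rot: [-0.639, 1.57, -1.158]
ft_force: [0.1, -1.4, 2.1]
opening: 0.105
```

```bash
python3 m.py
```

```text
t 16.80 th 60.26 z 152.0 F [ 0.1 -1.4  2.1] M [-0.535  0.076  0.047] tau6 -0.5743 tau1 1.0484 qv6 0.374
```

Request:
carry_out(grip=[1,1,1], linear=[[0,0,0],[0,0,0],[0,0,0]], turn=[0.012,0.012,0.012])

```text
t: 17.1
eef_pos: [536.7, 21.5, 152.0]
tcp_rot: [-0.745, 1.57, -1.377]
ft_force: [0.2, -1.8, 2.0]
opening: 0.101
```

```bash
python3 m.py
```

```text
t 17.10 th 53.79 z 152.0 F [ 0.2 -1.8  2. ] M [-0.479  0.039  0.111] tau6 -0.5237 tau1 0.9755 qv6 0.375
```

Request:
carry_out(grip=[1,1], linear=[[0,0,0],[0,0,0]], turn=[0.012,0.012])

```text
t: 17.3
eef_pos: [536.7, 21.5, 152.0]
tcp_rot: [-0.697, 1.57, -1.404]
ft_force: [-1.4, -2.0, 2.1]
opening: 0.104
```

```bash
python3 m.py 3
```

```text
t 17.30 th 49.47 z 152.0 F [-1.4 -2.   2.1] M [-0.521  0.064  0.108] tau6 -0.5241 tau1 0.9591 qv6 0.375
t 17.35 th 49.34 z 152.1 F [-0.4 -1.8  2.6] M [-0.539  0.162  0.067] tau6 -0.3337 tau1 1.0426 qv6 -0.074
t 17.40 th 49.52 z 152.0 F [-0.1 -2.6  2.1] M [-0.596  0.049  0.044] tau6 0.6241 tau1 1.1425 qv6 -0.044
```

Request:
carry_out(grip=[1,1,1,1], linear=[[0,0,0],[0,0,0],[0,0,0],[0,0,0]], turn=[0.012,0.012,0.012,0.012])

```text
t: 17.85
eef_pos: [536.7, 21.6, 152.1]
tcp_rot: [-0.312, 1.57, -1.169]
ft_force: [-0.3, -2.6, 2.3]
opening: 0.104
```

```bash
python3 m.py
```

```text
t 17.85 th 40.89 z 152.1 F [-0.3 -2.6  2.3] M [-0.648  0.099  0.099] tau6 -0.5238 tau1 1.2438 qv6 0.374
```

Request:
carry_out(grip=[1,1,1], linear=[[0,0,0],[0,0,0],[0,0,0]], turn=[0.012,0.012,0.012])

```text
t: 18.15
eef_pos: [536.7, 21.6, 152.0]
tcp_rot: [-0.591, 1.57, -1.561]
ft_force: [-0.9, -2.7, 2.2]
opening: 0.101
```

```bash
python3 m.py
```

```text
t 18.15 th 34.42 z 152.0 F [-0.9 -2.7  2.2] M [-0.661  0.075  0.135] tau6 -0.5240 tau1 1.2264 qv6 0.375
```

Request:
carry_out(grip=[1,1,1], linear=[[0,0,0],[0,0,0],[0,0,0]], turn=[0.012,0.012,0.012])

```text
t: 18.45
eef_pos: [536.7, 21.6, 152.1]
tcp_rot: [-0.145, 1.57, -1.229]
ft_force: [-0.5, -1.9, 3.1]
opening: 0.106
```

```bash
python3 m.py
```

```text
t 18.45 th 27.93 z 152.1 F [-0.5 -1.9  3.1] M [-0.721  0.075  0.073] tau6 -0.5239 tau1 1.1990 qv6 0.373
```

Request:
carry_out(grip=[1,1,1], linear=[[0,0,0],[0,0,0],[0,0,0]], turn=[0.012,0.012,0.012])

```text
t: 18.75
eef_pos: [536.7, 21.6, 152.0]
tcp_rot: [-0.17, 1.57, -1.366]
ft_force: [-0.4, -2.4, 2.5]
opening: 0.102
```

```bash
python3 m.py
```

```text
t 18.75 th 21.45 z 152.0 F [-0.4 -2.4  2.5] M [-0.703  0.135  0.135] tau6 -0.5240 tau1 1.1690 qv6 0.375
```

Request:
carry_out(grip=[1,1,1], linear=[[0,0,0],[0,0,0],[0,0,0]], turn=[0.012,0.012,0.012])

```text
t: 19.05
eef_pos: [536.7, 21.6, 152.0]
tcp_rot: [0.064, 1.57, -1.245]
ft_force: [-0.1, -2.9, 1.7]
opening: 0.1
```

```bash
python3 m.py
```

```text
t 19.05 th 14.97 z 152.0 F [-0.1 -2.9  1.7] M [-0.594  0.137  0.084] tau6 -0.5240 tau1 1.1388 qv6 0.374
```

Request:
carry_out(grip=[1,1,1], linear=[[0,0,0],[0,0,0],[0,0,0]], turn=[0.012,0.012,0.012])

```text
t: 19.35
eef_pos: [536.7, 21.6, 152.1]
tcp_rot: [0.12, 1.57, -1.303]
ft_force: [-1.7, -1.4, 2.5]
opening: 0.103
```

```bash
python3 m.py
```

```text
t 19.35 th 8.49 z 152.1 F [-1.7 -1.4  2.5] M [-0.688  0.119  0.023] tau6 -0.5240 tau1 1.1088 qv6 0.374
```

Request:
carry_out(grip=[1,1,1], linear=[[0,0,0],[0,0,0],[0,0,0]], turn=[0.012,0.012,0.012])

```text
t: 19.65
eef_pos: [536.6, 21.6, 152.0]
tcp_rot: [0.106, 1.571, -1.429]
ft_force: [-0.0, -3.2, 2.2]
opening: 0.103
```

```bash
python3 m.py
```

```text
t 19.65 th 2.01 z 152.0 F [-0.  -3.2  2.2] M [-0.673  0.139  0.103] tau6 -0.5240 tau1 1.0700 qv6 0.376
```

Request:
carry_out(grip=[1,1,1], linear=[[0,0,0],[0,0,0],[0,0,0]], turn=[0.012,0.012,0.012])

```text
t: 19.95
eef_pos: [536.6, 21.7, 152.0]
tcp_rot: [0.243, 1.571, -1.406]
ft_force: [-1.1, -1.8, 1.9]
opening: 0.105
```

```bash
python3 m.py
```

```text
t 19.95 th -4.47 z 152.0 F [-1.1 -1.8  1.9] M [-0.66   0.097  0.094] tau6 -0.5240 tau1 1.0400 qv6 0.374
```

Request:
carry_out(grip=[1,1,1], linear=[[0,0,0],[0,0,0],[0,0,0]], turn=[0.012,0.012,0.012])

```text
t: 20.25
eef_pos: [536.7, 21.7, 152.0]
tcp_rot: [0.453, 1.571, -1.309]
ft_force: [-0.5, -2.5, 2.1]
opening: 0.103
```

```bash
python3 m.py
```

```text
t 20.25 th -10.95 z 152.0 F [-0.5 -2.5  2.1] M [-0.648  0.128  0.09 ] tau6 -0.5086 tau1 0.9792 qv6 0.374
```

Request:
carry_out(grip=[1,1,1], linear=[[0,0,0],[0,0,0],[0,0,0]], turn=[0.012,0.012,0.012])

```text
t: 20.55
eef_pos: [536.6, 21.7, 152.0]
tcp_rot: [0.157, 1.571, -1.717]
ft_force: [0.5, -1.8, 1.5]
opening: 0.101
```

```bash
python3 m.py
```

```text
t 20.55 th -17.42 z 152.0 F [ 0.5 -1.8  1.5] M [-0.57   0.137  0.164] tau6 -0.4929 tau1 0.9256 qv6 0.375
```

Request:
carry_out(grip=[1,1,1], linear=[[0,0,0],[0,0,0],[0,0,0]], turn=[0.012,0.012,0.012])

```text
t: 20.85
eef_pos: [536.6, 21.7, 152.0]
tcp_rot: [0.356, 1.571, -1.632]
ft_force: [-1.0, -1.5, 2.1]
opening: 0.107
```

```bash
python3 m.py
```

```text
t 20.85 th -23.90 z 152.0 F [-1.  -1.5  2.1] M [-0.538  0.21   0.132] tau6 -0.4773 tau1 0.8737 qv6 0.374
```

Request:
carry_out(grip=[1,1,1,1], linear=[[0,0,0],[0,0,0],[0,0,0],[0,0,0]], turn=[0.01,0,0,0])

```text
t: 21.25
eef_pos: [536.6, 21.8, 152.0]
tcp_rot: [0.421, 1.571, -1.597]
ft_force: [-0.5, -2.7, 2.7]
opening: 0.103
```

```bash
python3 m.py 3
```

```text
t 21.25 th -25.64 z 152.0 F [-0.5 -2.7  2.7] M [-0.741  0.161  0.135] tau6 0.1127 tau1 1.1230 qv6 0.005
t 21.30 th -25.65 z 152.0 F [-0.2 -2.6  2.2] M [-0.714  0.126  0.094] tau6 0.1113 tau1 1.1553 qv6 0.005
t 21.35 th -25.66 z 152.1 F [-0.7 -2.4  2.6] M [-0.717  0.17   0.141] tau6 0.1142 tau1 1.1796 qv6 0.005
```

Request:
carry_out(grip=[1,1,1,1,1], linear=[[0,0,0],[0,0,0],[0,0,0],[0,0,0],[0,0,0]], turn=[-0.013,-0.013,-0.013,-0.013,0])

```text
t: 21.9
eef_pos: [536.7, 22.1, 152.1]
tcp_rot: [2.951, 1.57, 1.096]
ft_force: [-0.2, -0.5, 1.8]
opening: 0.102
```

```bash
python3 m.py 2
```

```text
t 21.90 th -16.31 z 152.1 F [-0.2 -0.5  1.8] M [-0.169  0.025 -0.009] tau6 -0.6006 tau1 0.1139 qv6 0.049
t 21.95 th -16.39 z 152.1 F [0.1 0.1 1.7] M [-0.153 -0.056  0.076] tau6 -0.2813 tau1 0.0355 qv6 0.015
```

Request:
carry_out(grip=[1,1,1,1,1], linear=[[-0.004,0,0],[-0.006,0,0],[-0.008,0,0],[-0.008,0,0],[-0.008,0,0]], turn=[0,0,0,0,0])

```text
t: 22.5
eef_pos: [536.6, 21.8, 169.4]
tcp_rot: [-2.535, 1.571, 1.892]
ft_force: [-0.4, -0.4, -1.0]
opening: 0.103
```

```bash
python3 m.py
```

```text
t 22.50 th -16.35 z 169.4 F [-0.4 -0.4 -1. ] M [-0.113  0.06   0.023] tau6 0.0023 tau1 0.0059 qv6 -0.000
```

Request:
carry_out(grip=[1,1,1,1,1], linear=[[-0.02,0,0],[-0.03,0,0],[-0.03,0,0],[-0.01,0,0],[0,0,0]], turn=[0,0,0,0,0])

```text
t: 23.0
eef_pos: [536.9, 21.8, 214.9]
tcp_rot: [1.834, 1.569, -0.022]
ft_force: [0.3, -0.1, -1.4]
opening: 0.104
```

Request:
carry_out(grip=[1,1,1,1,1], linear=[[0,-0.0249,-0.0519],[0,-0.0249,-0.0519],[0,-0.0249,-0.0519],[0,-0.0249,-0.0519],[0,-0.0249,-0.0519]], turn=[0,0,0,0,0])

```text
t: 23.5
eef_pos: [512.8, 164.9, 213.3]
tcp_rot: [-1.189, 1.57, -3.045]
ft_force: [0.3, 0.3, -1.5]
opening: 0.104
```

Request:
carry_out(grip=[1,1,1,1,1], linear=[[0,-0.0249,-0.0519],[0,-0.0249,-0.0519],[0,-0.0249,-0.0519],[0,-0.0249,-0.0519],[0,-0.0249,-0.0519]], turn=[0,0,0,0,0])

```text
t: 24.0
eef_pos: [489.6, 306.9, 213.3]
tcp_rot: [-0.873, 1.57, -2.729]
ft_force: [-0.1, -0.4, -1.4]
opening: 0.106
```

Request:
carry_out(grip=[1,1,1,1,1], linear=[[0,0,0],[0,0,0],[0,0,0],[0,0,0],[0,0,0]], turn=[-0.0465,-0.0465,-0.0465,-0.0465,-0.0465])

```text
t: 24.5
eef_pos: [489.9, 305.8, 213.2]
tcp_rot: [-1.619, 1.57, -2.738]
ft_force: [0.0, -0.5, -1.9]
opening: 0.102
```

Request:
carry_out(grip=[1,1,1,1,1], linear=[[0,0,0],[0,0,0],[0,0,0],[0,0,0],[0,0,0]], turn=[-0.0465,-0.0465,-0.0465,-0.0465,-0.0465])

```text
t: 25.0
eef_pos: [489.9, 305.7, 213.2]
tcp_rot: [-2.337, 1.57, -2.727]
ft_force: [0.1, 1.0, -1.6]
opening: 0.106
```

Request:
carry_out(grip=[1,1,1,1,1], linear=[[0,0,0],[0,0,0],[0,0,0],[0,0,0],[0,0,0]], turn=[-0.0465,-0.0465,-0.0465,-0.0465,-0.0465])

```text
t: 25.5
eef_pos: [489.9, 305.7, 213.2]
tcp_rot: [-3.085, 1.57, -2.744]
ft_force: [-0.4, -0.1, -0.5]
opening: 0.103
```

Request:
carry_out(grip=[1,1,1], linear=[[0,0,0],[0,0,0],[0,0,0]], turn=[0,0,0])

```text
t: 25.8
eef_pos: [490.1, 305.8, 213.8]
tcp_rot: [3.124, 1.57, -2.827]
ft_force: [-0.0, 0.4, -2.4]
opening: 0.099
```

Run:
```python
from h import *
s,T=pose();w=cams.camera_info("wrist");np.save("pics/w7.npy",w,allow_pickle=True);im=cams.read_camera("wrist");cv2.imwrite("pics/w7.png",im)
print("key end",proj(w,s["eef_pos"]+T@[57,0,0]),"hole",proj(w,(490,305.6,50)))
for r in range(200,262,6):
    x=np.where(im[r,240:330].max(1)<85)[0]+240;print(r,x.min() if len(x) else 0,x.max() if len(x) else 0,end="; ")
c=cv2.resize(im[80:280,180:400],None,fx=3,fy=3,interpolation=2);cv2.imwrite("pics/c7.png",c)
```

```text
t 25.8 p [490.1 305.8 213.8] th 109.02 F [-0.05  0.39 -2.45] M [ 0.018  0.012 -0.013] op 0.099 j [ 0.44  0.41  1.66  0.    1.08 -1.46]
key end (np.float64(284.5282868652352), np.float64(217.78399913663606)) hole (np.float64(284.4175689898218), np.float64(184.7056143750724))
200 0 0; 206 0 0; 212 272 296; 218 269 299; 224 268 301; 230 267 302; 236 267 302; 242 269 300; 248 254 302; 254 249 307; 260 247 310;
```

View pics/c7.png

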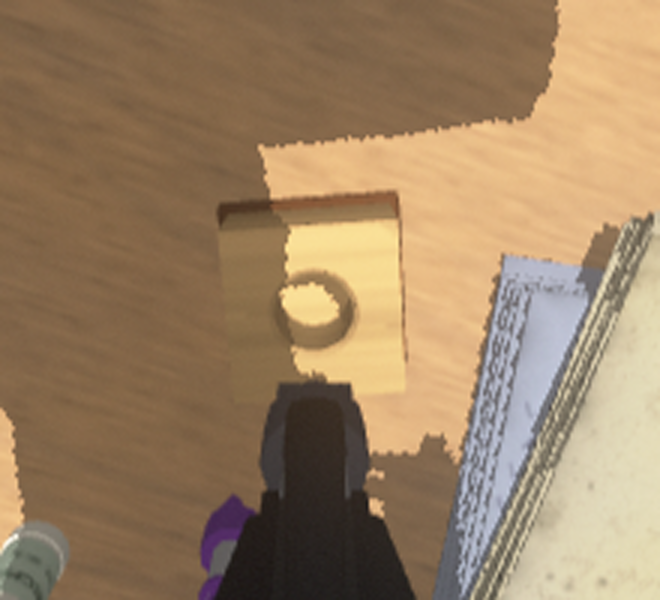

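Request:
carry_out(grip=[1,1,1,1,1], linear=[[0.04,0,0],[0.05,0,0],[0.05,0,0],[0.03,0,0],[0.01,0,0]], turn=[0,0,0,0,0])

```text
t: 26.35
eef_pos: [489.6, 305.6, 122.5]
tcp_rot: [-3.061, 1.568, -2.727]
ft_force: [-1.3, -0.0, -1.4]
opening: 0.102
```

Request:
carry_out(grip=[1,1,1,1,1], linear=[[0.012,0,0],[0.012,0,0],[0.012,0,0],[0.012,0,0],[0.006,0,0]], turn=[0,0,0,0,0])

```text
t: 26.85
eef_pos: [490.1, 305.9, 96.6]
tcp_rot: [2.834, 1.571, -3.114]
ft_force: [-0.5, 0.3, -1.1]
opening: 0.108
```

```bash
python3 m.py
```

```text
t 26.85 th 109.21 z 96.6 F [-0.5  0.3 -1.1] M [ 0.12   0.033 -0.027] tau6 0.0025 tau1 0.0009 qv6 -0.002
```

Request:
carry_out(grip=[1,1,1,1,1], linear=[[0.012,0,0],[0.012,0,0],[0.012,0,0],[0.01,0,0],[0.004,0,0]], turn=[0,0,0,0,0])

```text
t: 27.35
eef_pos: [490.0, 305.8, 71.4]
tcp_rot: [-3.124, 1.57, -2.789]
ft_force: [-0.1, -0.9, -1.8]
opening: 0.099
```

Request:
carry_out(grip=[1,1,1,1,1], linear=[[0.004,0,0],[0.002,0,0],[0.001,0,0],[0,0,0],[0,0,0]], turn=[0,0,0,0,0])

```text
t: 27.85
eef_pos: [490.3, 305.9, 68.7]
tcp_rot: [0.265, 1.57, 0.6]
ft_force: [0.4, -0.4, -1.1]
opening: 0.102
```

```bash
python3 m.py
```

```text
t 27.85 th 109.21 z 68.7 F [ 0.4 -0.4 -1.1] M [0.039 0.021 0.057] tau6 -0.0002 tau1 -0.0015 qv6 0.000
```

Just above the floor; lower 1.5 mm, open to a part opening only (books at the side), and rise.

Request:
carry_out(grip=[1,1,1,1], linear=[[0.002,0,0],[0.001,0,0],[0,0,0],[0,0,0]], turn=[0,0,0,0])

```text
t: 28.25
eef_pos: [490.3, 305.9, 67.3]
tcp_rot: [0.236, 1.57, 0.572]
ft_force: [-0.7, -0.1, 2.7]
opening: 0.103
```

Request:
carry_out(grip=[0.1,0.1,0.1,0.1,0.1], linear=[[0,0,0],[0,0,0],[0,0,0],[0,0,0],[0,0,0]], turn=[0,0,0,0,0])

```text
t: 28.75
eef_pos: [490.2, 305.9, 67.0]
tcp_rot: [1.21, 1.571, 1.545]
ft_force: [0.4, 0.6, -0.2]
opening: 0.434
```

Request:
carry_out(grip=[0.1,0.1,0.1,0.1,0.1], linear=[[0,0,0],[0,0,0],[-0.02,0,0],[-0.03,0,0],[-0.04,0,0]], turn=[0,0,0,0,0])

```text
t: 29.25
eef_pos: [489.9, 305.8, 112.7]
tcp_rot: [-3.086, 1.57, -2.751]
ft_force: [0.3, 0.4, 0.4]
opening: 0.451
```

Request:
carry_out(grip=[0.1,0.1,0.1,0.1,0.1], linear=[[-0.06,0,0],[-0.06,0,0],[-0.06,0,0],[0,0,0],[0,0,0]], turn=[0,0,0,0,0])

```text
t: 29.75
eef_pos: [490.2, 305.9, 202.8]
tcp_rot: [0.134, 1.569, 0.469]
ft_force: [-0.2, 0.1, 0.1]
opening: 0.452
```

Run:
```python
from h import *
s,T=pose();w=cams.camera_info("wrist");im=cams.read_camera("wrist");a=cams.read_camera("scene");b=cams.read_camera("side")
c=np.zeros((600,800,3),np.uint8)
c[:300,:400]=cv2.resize(im[115:265,190:390],(400,300),interpolation=2)
c[:300,400:]=cv2.resize(a[140:290,170:370],(400,300),interpolation=2)
c[300:,:400]=cv2.resize(b[145:220,220:320],(400,300),interpolation=2)
c[300:,400:]=cv2.resize(cv2.imread("pics/scene0.png")[140:290,170:370],(400,300),interpolation=2)
cv2.imwrite("pics/c8.png",c)
# shift checks vs start pictures (scene): packet left part, stick, bobbin, loupe
s0=cv2.imread("pics/scene0.png")
for n,(u,v,ww,h) in dict(packet=(226,205,24,45),packet2=(290,200,22,30),stick=(258,152,16,30),loupe=(308,292,22,22),bobbin=(338,276,20,20),key=(200,148,24,30)).items():
    t=s0[v:v+h,u:u+ww];r=cv2.matchTemplate(a[v-8:v+h+8,u-8:u+ww+8],t,cv2.TM_CCOEFF_NORMED);_,m,_,l=cv2.minMaxLoc(r);print(n,np.array(l)-8,round(m,3))
```

```text
t 29.75 p [490.2 305.9 202.8] th 109.21 F [-0.22  0.09  0.08] M [0.013 0.028 0.005] op 0.452 j [ 0.44  0.42  1.67  0.    1.05 -1.46]
packet [0 0] 0.785
packet2 [0 0] 0.992
stick [0 0] 0.714
loupe [0 0] 0.998
bobbin [0 0] 0.993
key [0 0] 0.801
```

View pics/c8.png

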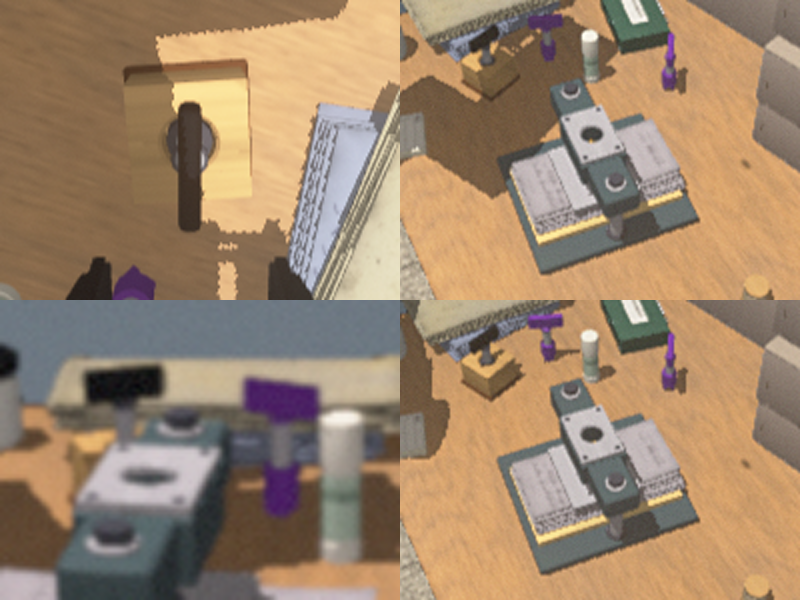

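The key stands upright in its block and everything else is unmoved. The gripper is clear, so I'm handing in.

```bash
python3 -c "
from cell import env
print(env.job_done())"
```

```text
the job is handed in; nothing more can be done
None
```

The packet is nipped at an estimated 14 N and the key is back in its block. I handed the job in at about 30 s of the 72 s allowed; no verdict was reported.

**What I did:**
- I took the black-handled key from its block and passed it through the guard at about (536.7, 21.8) mm.
- The fork went over the bar without searching, because the wrist camera had already shown the bar's direction. It seated where the given heights put it, with about 4 N from the spring.
- I turned it clockwise until the platen bore on the packet, backed off about 9° within the play, drew the key out and stood it back in the hole.

**Last checks:**
- **Nip force:** this is inferred, not measured. The torque on the last joint stayed flat, then rose in step with the stated 0.0036 N m per newton, reaching about 13 N, and the last 1.7° added roughly 1 N more.
- **Key:** it touched the floor of the hole at the same height as when I picked it up, and the pictures show it upright.
- **Packet and loose things:** comparing the scene picture with the one from the start shows no shift of the packet, loupe, bobbin or glue stick. The match was weaker (0.71 to 0.80) for the glue stick, one side of the packet and the key, where shadows had changed.
- **Robot:** the gripper is clear and touches nothing.

**What disagreed:**
- **First grasp missed:** the jaws closed on nothing. The wrist picture put the fingertips nearly 30 mm higher than stated, so I gripped again about 21 mm lower. The key was not disturbed.
- **Guard position:** the scene and wrist cameras differed by about 4 mm; I used the wrist value and the key entered without contact.
- **While turning:** a side force of about 2 to 3 N showed at the wrist. It vanished when I backed off.

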